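# Set the sanding-box shutter to the third click

## Robot

A 6-joint arm with a two-finger parallel gripper is mounted at the origin on a cart in front of the work surface, level with it; the furniture and walls round the work are solid. World frame = base frame: x ahead of the robot, y to its left, z up, the work surface at z = 0. Lengths are in m, angles in rad, forces in N, time in s.
With the tool pointing down it reaches from about 0.275 to 0.75 m from the base axis. Payload 10.2 kg.
Tool frame: the origin (TCP) lies midway between the tips of the shut fingers; the grasp point (between the pads) lies 19 mm behind it; x points along the fingers, y is the direction in which the jaws open and shut, and the axes are right-handed (so a half turn about x gives the same grasp; the last joint's range is limited). The gripper opens to 85 mm and grips with 20 to 120 N. Pads are 22 mm wide; open, the fingers measure 114 mm over their backs; the gripper's body (76 mm by 85 mm) begins 54 mm behind the grasp point. The pads swing forward as they close: fully open they stand 13 mm farther back than shut.
Start: joints at [0.944, 0.313, 1.498, -0, 1.331, -0.223], TCP at [0.206, 0.483, 0.231] pointing down, gripper open.
Joint ranges: [-2.94, 2.94], [-0.97, 2.17], [0.19, 2.56], [-1.23, 4.37], [0.02, 3.11], [-2.88, 2.88]. Speed limits (rad/s): [2.39, 2.39, 3.01, 3.14, 3.14, 3.14].

## Interface

Orientations are given as a unit quaternion [x, y, z, w].
In Python, from station import ctrl, viewer gives the robot as it stands.
- The arm moves only by the tool move_arm, never from a script. Its arguments are lists of equal length, an entry for each row: "jaw": the finger opening in mm, from 0 to 85.4; "dp": the shift along the world's x, y, z in mm, a list of three; "turn": the turn about the world's z in degrees. A call has exactly 5 rows; each row shifts and turns the commanded pose from where the row before left it; what a row does not reach is not made up. A row lasts 1/12 s, in which the tool goes at most 41.7 mm and 7.16 degrees, less where a joint would pass 70% of its speed; a pose out of reach is approached as far as the arm can. A call with a gripper value outside its range is refused whole. The fingers move at their own pace and stop on an object; "newtons" is the grip in N (left out, the last holds). Time passes only in rows, so rows that do not move let the fingers close, or fill a call up. It gives the time, the measured TCP pose, the force and the opening at its end, in the units of the state.
- ctrl.get_state(): the state, without advancing time (a new reading comes with each control period).
- viewer.get_image(name): name is "side" or "top" or "wrist"; returns the picture (400x640x3 uint8, red, green, blue); there is no depth.
- viewer.camera_params(name): a dict with "fx", "fy", "cx", "cy" (pixels), "xyz" and "rotation" of the camera in the world. Camera axes: x right, y up, looking along -z (the intrinsics and any distortion apply to the point x, -y, -z); pixel columns grow to the right and rows downward; lengths in m; the calibration is good to about 2 mm. A picture is of the moment at which its call begins: read the wrist's pose just before it. camera_params takes no time and is no camera call; for the wrist camera it gives the pose at the moment of the call.
- ctrl.finish_job(): hands the job in, once; it reports no verdict.
The state is a dict: "time_s": time; "qpos": joint angles; "dq": joint speeds; "joint_efforts": joint torques, N m; "tcp_pos": TCP position; "eef_rot": TCP orientation; "contact_force": force on the tool from outside, world axes, zero at the start; "torque": the same for the moment, N m; "finger_gap": finger opening in m.
Only numpy, scipy, OpenCV 4.12 (cv2) and the standard library are available. Lean on these libraries where they do the work, as an engineer would, in place of code of your own. Each camera call takes 0.05 s, during which the arm holds its last target.

## Task

The suction shutter of the sanding box was left partly open: with the fingertips, push its lever fully closed against the stop, then push it open again click by click and leave it sitting in the third click from closed, never letting it run on over the next ridge. Push the lever from its sides without forcing it; do not take it or anything else between the fingers. Leave the loose things round it where they are.

Things in the scene. Friction and masses are not known exactly. Their poses are not given: they have to be found in the camera images.
- sanding_box: Down-draught sanding box screwed to the bench (fixed): plywood frame 190 (x) x 220 (y) x 73 mm high, grey steel deck 70 mm above the origin, which is the centre of its underside. -x is its front, towards the robot; a grey pipe elbow at the back reaches 75 mm further. +y half of the deck: 80 x 106 mm grille of steel bars with the aluminium shutter blade just below; -y half: plain sheet.
- click_strip (a point): Middle of the click strip on the deck's front, 68 mm in front of the box's centre, at deck height; axes as the box. Seven round steel ridges 5 mm high, 14 mm apart in y; the lever rides between them. Stop blocks 24 (x) x 10 (y) x 24 mm high stand at its ends, centred at y = +51.5 (closed end) and -51.5 mm (open end).
- suction_lever (a joint): Lever slide (m): 0 = closed, against the stop at the box's +y end; grows to 0.070 (open) as the lever moves to the box's -y. A sprung ball drops between the ridges: notch 0 = closed, clicks 1 to 5 every 0.014 (third 0.042). Leaving a notch takes 4 to 9 N, it then fades to nothing at the ridge 7 to 9 mm on, where the lever snaps on by itself into the next notch and stays. Starts in click 1 or 2.
- lever_paddle (a point): Centre of the lever's upright black thumb paddle, 30 (x) x 16 (y) x 30 mm high, moving with the lever, axes as the box. Its grooved faces towards the box's +y and -y are the ones to push. It is 45 mm above the deck (paddle from 30 to 60 mm above); below it a neck and a steel shoe 28 x 22 mm, top 24 mm above the deck. Its y in the box frame is 35 mm minus the joint value (-7 at the third click).
- blank_3: Loose light wood blank 55 x 60 x 30 mm high lying on the plain -y half of the deck behind the lever (about x = +30, y = -45 mm in the box frame); origin at the centre of its underside. Leave it.
- sanding_block: Loose cork sanding block 65 x 110 x 34 mm on the bench, behind and left of the box; origin at the centre of its underside. Leave it.
- wax_tin: Loose round tin, 70 mm across and 29 mm high, on the bench left of the box; origin at the centre of its underside. Leave it.
- chuck_key: Loose steel T-handled chuck key, 55 x 88 x 19 mm, on the bench behind and right of the box; origin at the middle of its underside. Leave it.

How it is judged:
On the way:
1. the lever is fully closed against its stop (within 3 mm) (value of joint suction_lever below 0.003 m), for 0.2 s.
At the end, for the whole second after the job is handed in: After having been fully closed, the lever rests in the third notch from closed (0.042 m, within 4 mm), not moving, and the four loose things lie at rest within 15 mm of where they were (value of joint suction_lever between 0.038 and 0.046 m and velocity of joint suction_lever between -0.003 and 0.003 m/s and distance of each of blank_3, sanding_block, wax_tin, chuck_key from where it was at the start of the episode below 0.015 m and linear speed of each of blank_3, sanding_block, wax_tin, chuck_key below 0.02 m/s); the robot touches nothing.
It fails at once if the lever is pushed more than 8 mm past the third notch, over the ridge towards the fourth (value of joint suction_lever above 0.05 m).
It fails at once if the lever is taken between the fingers: the grasp point is inside the paddle's outline (within 9 mm of its mid-plane, 18 mm across) and less than 15 mm above its top (y of the grasp point in the frame of lever_paddle between -0.009 and 0.009 m and x of the grasp point in the frame of lever_paddle between -0.018 and 0.018 m and z of the grasp point in the frame of lever_paddle below 0.03 m).
It fails at once if the lever or box is forced: the robot presses on the box and its lever with more than 45 N (contact force between any of the arm, the fingers and sanding_box above 45 N).
It fails at once if one of the loose things is moved, lifted or carried by more than 15 mm (distance of any of blank_3, sanding_block, wax_tin, chuck_key from where it was at the start of the episode above 0.015 m).
It also fails if it takes over 69 s, if anything falls off the work surface, if the arm or the gripper's body presses on something with over 40 N, if the wrist force passes 120 N, or if a joint passes its speed limit or range.

## Working session

There is one attempt and no reset: what is moved stays moved. The work goes in short steps, Python scripts to look and compute and a tool call to move; the robot and the scene stay as the last step left them, time stands still between calls to the robot, and variables do not carry over. Pictures are saved under pics/ and viewed, and the job is handed in when it is done.

Besides the shell and the picture viewer there is one more tool, called after ">>>" by a JSON object that holds its "fn" and its "kwargs". move_arm: Moves the arm, as the interface text tells. Its arguments: {"type":"object","properties":{"jaw":{"type":"array","items":{"type":"number"}},"dp":{"type":"array","items":{"type":"array","items":{"type":"number"}}},"turn":{"type":"array","items":{"type":"number"}},"newtons":{"type":"number"}},"required":["jaw","dp","turn"]}

```bash
mkdir -p pics; ls; python3 - <<'E'
from station import ctrl, viewer
import cv2
s=ctrl.get_state()
print(s)
for n in ["top","side"]:
    p=viewer.camera_params(n); print(n,p)
    im=viewer.get_image(n); cv2.imwrite(f"pics/{n}0.png",im[:,:,::-1])
E
```

```text
pics
{'time_s': 0.0, 'qpos': array([ 9.43592032e-01,  3.13485588e-01,  1.49843761e+00, -2.06976836e-05,
        1.33102207e+00, -2.23431529e-01]), 'dq': array([ 0.00117088, -0.00145798,  0.00060581, -0.00148846, -0.00127226,
        0.00205951]), 'joint_efforts': array([-1.92008392e-04, -4.12268221e+01, -2.59742671e+01, -1.77320512e-04,
        4.19973512e-03,  2.05705192e-05]), 'tcp_pos': array([0.20614061, 0.48255072, 0.23071668]), 'eef_rot': array([ 0.14134718,  0.69293653, -0.14222427,  0.69255484]), 'contact_force': array([-0.24506704, -0.55905752,  0.46382215]), 'torque': array([0.01319368, 0.04087496, 0.03396947]), 'finger_gap': 0.08553529989047491}
top {'fx': 520.2133868584714, 'fy': 520.2133868584714, 'cx': 320.5599540806223, 'cy': 185.02054403012332, 'xyz': array([0.39753568, 0.18186164, 1.23634564]), 'rotation': array([ 0.0409264 , -0.05358264, -0.70025747,  0.71069923])}
side {'fx': 487.3154493064686, 'fy': 487.3154493064686, 'cx': 317.1476187515172, 'cy': 192.2886521477873, 'xyz': array([-0.04029563,  1.18934839,  0.63751792]), 'rotation': array([-0.1395639 ,  0.52204212,  0.80927032, -0.23038118])}
```

View pics/top0.png

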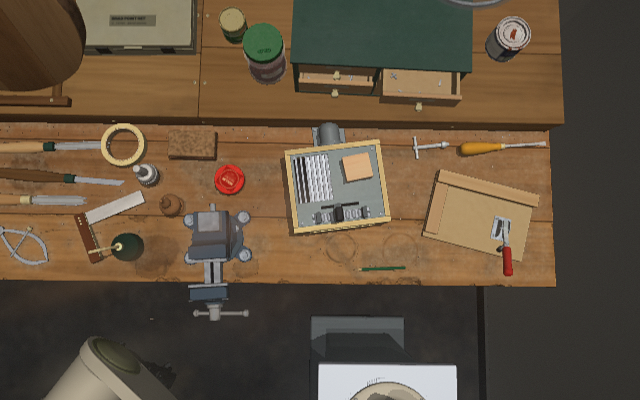

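View pics/side0.png

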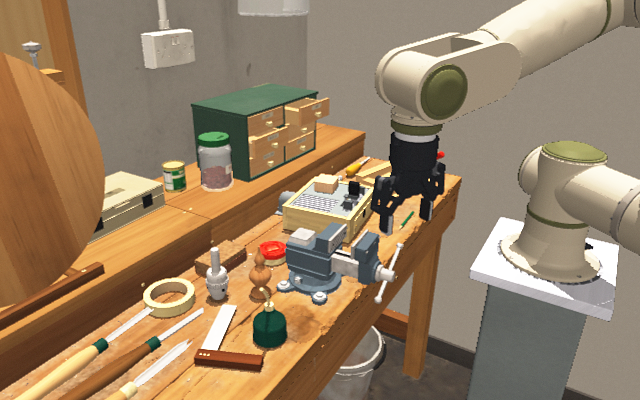

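```bash
cat > h.py <<'E'
import numpy as np, cv2
from scipy.spatial.transform import Rotation as R
from station import ctrl, viewer
def ray(p,u,v):
    d=np.array([(u-p['cx'])/p['fx'],-(v-p['cy'])/p['fy'],-1.0])
    return np.array(p['xyz']), R.from_quat(p['rotation']).apply(d)
def onz(p,u,v,z):
    o,d=ray(p,u,v); return o+d*(z-o[2])/d[2]
def proj(p,X):
    c=R.from_quat(p['rotation']).inv().apply(np.atleast_2d(X)-np.array(p['xyz']))
    return np.c_[p['cx']+p['fx']*c[:,0]/-c[:,2], p['cy']-p['fy']*c[:,1]/-c[:,2]]
def crop(src,dst,x0,y0,x1,y1,k):
    im=cv2.imread(src)[y0:y1,x0:x1]
    cv2.imwrite(dst,cv2.resize(im,None,fx=k,fy=k,interpolation=cv2.INTER_CUBIC))
E
python3 - <<'E'
from h import *
p=viewer.camera_params("top"); print({k:p[k] for k in p})
crop("pics/top0.png","pics/topc.png",270,110,400,245,4)
crop("pics/side0.png","pics/sidec.png",270,160,400,260,6)
E
```

```text
{'fx': 520.2133868584714, 'fy': 520.2133868584714, 'cx': 320.5599540806223, 'cy': 185.02054403012332, 'xyz': array([0.39753568, 0.18186164, 1.23634564]), 'rotation': array([ 0.0409264 , -0.05358264, -0.70025747,  0.71069923])}
```

View pics/topc.png

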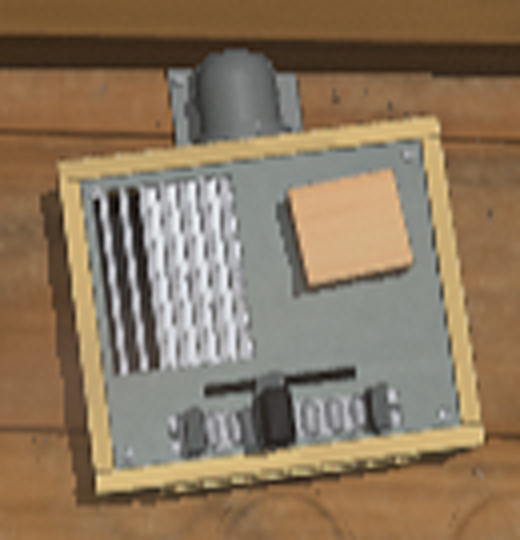

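View pics/sidec.png

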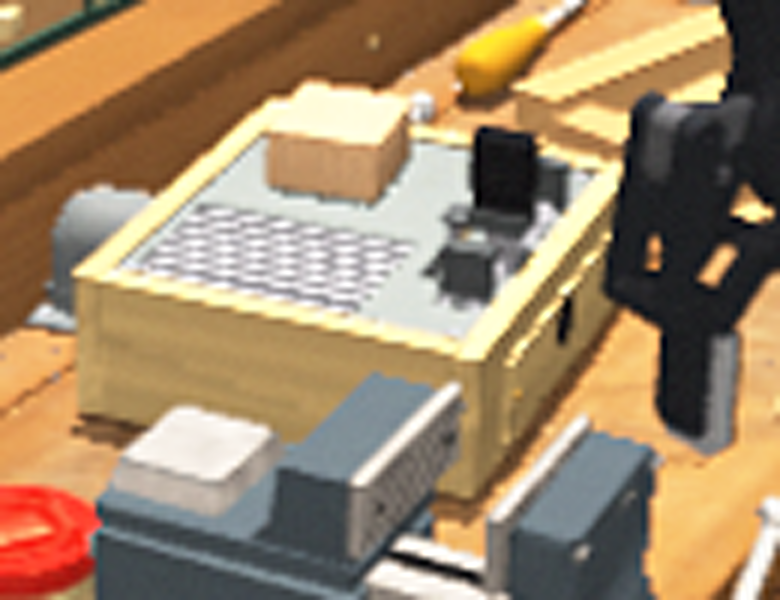

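```bash
python3 - <<'E'
from h import *
p=viewer.camera_params("top")
im=cv2.imread("pics/top0.png"); hsv=cv2.cvtColor(im,cv2.COLOR_BGR2HSV)
# cream frame mask
m=cv2.inRange(hsv,(15,60,150),(30,160,255)); 
m[:, :280]=0; m[:,395:]=0; m[:135]=0; m[238:]=0
cv2.imwrite("pics/m.png",cv2.resize(m[110:245,270:400],None,fx=4,fy=4,interpolation=0))
c=lambda x,y:(270+(x+.5)/4-.5,110+(y+.5)/4-.5)
C=[onz(p,*c(*q),.073) for q in [(58,162),(438,118),(484,438),(98,490)]]
C=np.array(C);print(C.round(4))
print([np.linalg.norm(C[i]-C[(i+1)%4]).round(4) for i in range(4)])
B=np.array([[.095,.11],[.095,-.11],[-.095,-.11],[-.095,.11]])
P=C[:,:2]; cen=P.mean(0)
H=(B).T@(P-cen); a=np.arctan2(H[0,1]-H[1,0],H[0,0]+H[1,1])
Rm=np.array([[np.cos(a),-np.sin(a)],[np.sin(a),np.cos(a)]])
print("box",cen,np.degrees(a)); print((P-cen-B@Rm.T).round(4))
def tb(X): return (Rm.T@(X[:2]-cen)).round(4)
for n,q,z in [("stopL",(193,430),.094),("stopR",(379,408),.094),("paddle top",(277,418),.130),("blank",(352,225),.1)]:
    print(n,tb(onz(p,*c(*q),z)))
# expected paddle tops
for j in (.014,.028):
    X=[np.r_[cen+Rm@np.array([-.068+dx,.035-j+dy]),.13] for dx in(-.015,.015) for dy in(-.008,.008)]
    print(j,((proj(p,X)-[270,110])*4).round(0).tolist())
E
```

```text
[[0.633  0.246  0.073 ]
 [0.6624 0.0294 0.073 ]
 [0.4796 0.0039 0.073 ]
 [0.4474 0.2195 0.073 ]]
[np.float64(0.2186), np.float64(0.1846), np.float64(0.218), np.float64(0.1874)]
box [0.55560018 0.12470379] 8.081335082907168
[[-0.0012 -0.001 ]
 [-0.0027  0.0003]
 [ 0.0026  0.0014]
 [ 0.0014 -0.0007]]
stopL [-0.0687  0.0528]
stopR [-0.0696 -0.0504]
paddle top [-0.0705  0.0084]
blank [ 0.0326 -0.0489]
0.014 [[270.0, 441.0], [240.0, 445.0], [263.0, 385.0], [233.0, 389.0]]
0.028 [[296.0, 438.0], [266.0, 441.0], [289.0, 382.0], [259.0, 386.0]]
```

View pics/m.png

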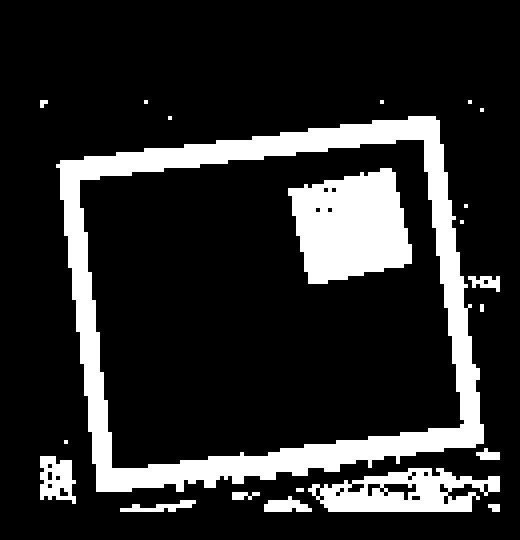

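```bash
cat >> h.py <<'E'
CEN=np.array([0.5556,0.1247]); A=np.radians(8.08)
RM=np.array([[np.cos(A),-np.sin(A)],[np.sin(A),np.cos(A)]])
def w2b(X): return RM.T@(np.asarray(X)[:2]-CEN)
def b2w(b): return CEN+RM@np.asarray(b)
def st():
    s=ctrl.get_state(); r=R.from_quat(s['eef_rot']).as_matrix()
    f=s['contact_force']
    print("t",s['time_s'],"tcp",(s['tcp_pos']*1e3).round(1),"box",(w2b(s['tcp_pos'])*1e3).round(1),"yaw_y",np.degrees(np.arctan2(r[1,1],r[0,1])).round(2),"xaxis",r[:,0].round(3),"F",f.round(1),"Fbox",(RM.T@f[:2]).round(1),"gap",s['finger_gap'],"q6",s['qpos'][5].round(2))
E
python3 - <<'E'
from h import *
st()
print(b2w([-.068,-.030]),"y unit",RM@[0,1])
E
```

```text
t 0.1 tcp [206.2 482.6 230.8] box [-295.7  403.4] yaw_y 66.86 xaxis [-0.001 -0.001 -1.   ] F [-0.2  0.8  0.1] Fbox [-0.1  0.8] gap 0.08544238012926358 q6 -0.22
[0.49249172 0.08544003] y unit [-0.14055564  0.99007278]
```

>>> {"fn": "move_arm", "kwargs": {"jaw": [0, 0, 0, 0, 0], "dp": [[19.2, -27.1, 0], [19.2, -27.1, 0], [19.2, -27.1, 0], [19.2, -27.1, 0], [19.2, -27.1, 0]], "turn": [-4, -4, -4, -4, -4], "newtons": 60}}

```text
time_s: 0.52
tcp_pos: [0.3027, 0.3459, 0.2311]
eef_rot: [0.261, 0.657, -0.261, 0.657]
contact_force: [0.3, 0.7, 0.1]
finger_gap: 0.0259
```

>>> {"fn": "move_arm", "kwargs": {"jaw": [0, 0, 0, 0, 0], "dp": [[19.2, -27.1, 0], [19.2, -27.1, 0], [19.2, -27.1, 0], [19.2, -27.1, 0], [19.2, -27.1, 0]], "turn": [-4, -4, -4, -4, -4]}}

```text
time_s: 0.93
tcp_pos: [0.3988, 0.2103, 0.2312]
eef_rot: [0.371, 0.602, -0.371, 0.602]
contact_force: [1.7, 1.2, -0.2]
finger_gap: 0.0001
```

>>> {"fn": "move_arm", "kwargs": {"jaw": [0, 0, 0, 0, 0], "dp": [[19.2, -27.1, 0], [19.2, -27.1, 0], [19.2, -27.1, 0], [19.2, -27.1, 0], [19.2, -27.1, 0]], "turn": [-4, -4, -4, -4, -2.8]}}

```text
time_s: 1.35
tcp_pos: [0.4949, 0.0747, 0.2311]
eef_rot: [0.464, 0.533, -0.465, 0.533]
contact_force: [0.8, 0.6, -0.7]
finger_gap: 0.0001
```

```bash
python3 - <<'E'
from h import *
st()
for n in ["top","wrist","side"]:
    im=viewer.get_image(n); cv2.imwrite(f"pics/{n}1.png",im[:,:,::-1])
crop("pics/side1.png","pics/side1c.png",270,100,400,260,4)
st()
E
```

```text
t 1.35 tcp [494.9  74.7 231.1] box [-67.2 -41. ] yaw_y 7.85 xaxis [-0.001  0.    -1.   ] F [ 0.8  0.6 -0.7] Fbox [0.9 0.5] gap 0.00014067484063163386 q6 -0.22
t 1.5 tcp [494.8  74.8 230.6] box [-67.2 -40.8] yaw_y 7.9 xaxis [-0.001  0.    -1.   ] F [-0.3  0.9 -0.2] Fbox [-0.2  0.9] gap -0.0002665059149384807 q6 -0.22
```

View pics/wrist1.png

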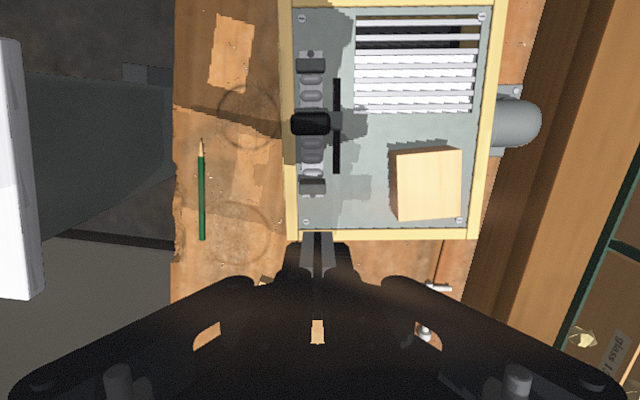

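View pics/side1c.png

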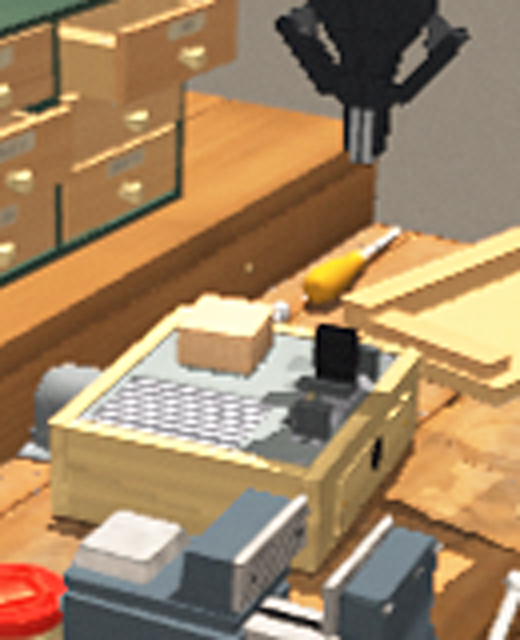

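View pics/top1.png

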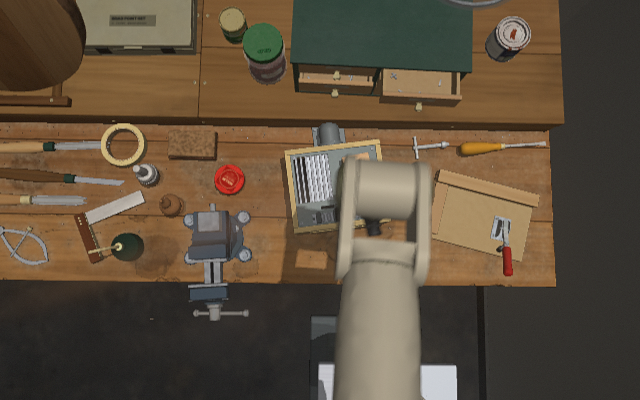

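```bash
python3 - <<'E'
from h import *
p=viewer.camera_params("wrist"); print(p)
crop("pics/wrist1.png","pics/wrist1c.png",270,20,370,240,3.0)
im=cv2.imread("pics/wrist1.png")
m=(im.max(2)<45).astype(np.uint8); m[:90]=0;m[150:]=0;m[:,:285]=0;m[:,345:]=0
n,l,s,c=cv2.connectedComponentsWithStats(m); print(s,c)
E
```

```text
{'fx': 328.0774895142054, 'fy': 328.0774895142054, 'cx': 317.08674126471305, 'cy': 192.81974623985846, 'xyz': array([0.4855183 , 0.14009629, 0.37430909]), 'rotation': array([-0.1329813 , -0.00801848,  0.06814055,  0.98874089])}
[[     0      0    640    400 254950]
 [   333     90      7     21    126]
 [   291    112     40     23    799]
 [   333    130      7     20    125]] [[319.5138537  199.81695627]
 [336.49206349  99.95238095]
 [309.79599499 123.45807259]
 [336.144      139.44      ]]
```

View pics/wrist1c.png

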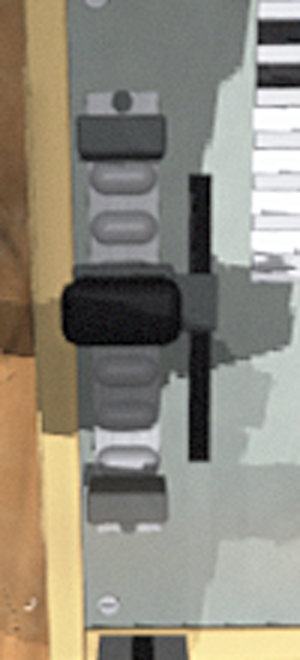

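```bash
python3 - <<'E'
from h import *
p=viewer.camera_params("wrist")
for j in (.014,.021,.028):
    X=[np.r_[b2w([-.068+dx,.035-j+dy]),z] for z in (.1,.13) for dx in(-.015,.015) for dy in(-.008,.008)]
    q=proj(p,X); print(j,q.min(0).round(1),q.max(0).round(1)); 
for y in(.0515,-.0515):
    X=[np.r_[b2w([-.068+dx,y+dy]),.094] for dx in(-.012,.012) for dy in(-.005,.005)]
    print(proj(p,X).round(1).tolist())
print("meas stop tops", w2b(onz(p,270+122/3,20+122/3,.094)), )
E
```

```text
0.014 [295.8  97.3] [337.7 120.3]
0.021 [296.  106.9] [337.6 130.1]
0.028 [296.2 115.8] [337.5 139.7]
[[301.9, 75.6], [301.7, 62.3], [331.7, 75.4], [331.8, 62.2]]
[[303.8, 198.1], [303.6, 187.2], [330.8, 198.0], [330.8, 187.1]]
meas stop tops [-0.07285881  0.05769257]
```

```bash
python3 - <<'E'
from h import *
p=viewer.camera_params("wrist"); s=ctrl.get_state()
print(proj(p,s['tcp_pos']))
ps=viewer.camera_params("side"); print("side tcp",proj(ps,s['tcp_pos']))
pt=viewer.camera_params("top")
# rim corner FR: wrist
for q,z,n in [((288,240),.073,"FR rim"),((301.5,20-1.5),.07,"screw L"),((306,221),.07,"screw R")]:
    X=onz(p,*q,z); print(n,X.round(4),w2b(X).round(4))
for j in (.028,.014):
    X=[np.r_[b2w([-.068+dx,.035-j+dy]),z] for z in (.1,.13) for dx in(-.015,.015) for dy in(-.008,.008)]
    q=proj(ps,X); print("side paddle",j,q.min(0).round(1),q.max(0).round(1))
X=[np.r_[b2w([a,b]),.073] for a,b in [(-.095,.11),(-.095,-.11),(.095,.11)]]
print(proj(ps,X))
E
python3 - <<'E'
from h import *
crop("pics/wrist1.png","pics/w1d.png",270,200,370,300,6)
crop("pics/side1.png","pics/s1d.png",280,100,400,250,5)
E
```

```text
[[318.29066108 246.76865064]]
side tcp [[360.47515284 139.23860092]]
FR rim [0.4742 0.0063 0.073 ] [-0.0972 -0.1058]
screw L [0.4625 0.206  0.07  ] [-0.0807  0.0936]
screw R [0.4894 0.0275 0.07  ] [-0.0792 -0.087 ]
side paddle 0.028 [346.2 178.7] [359.4 193.2]
side paddle 0.014 [344.4 180.6] [357.7 195.2]
[[348.54976405 218.20572583]
 [374.48035249 185.96250174]
 [280.68082754 204.18435114]]
```

View pics/w1d.png

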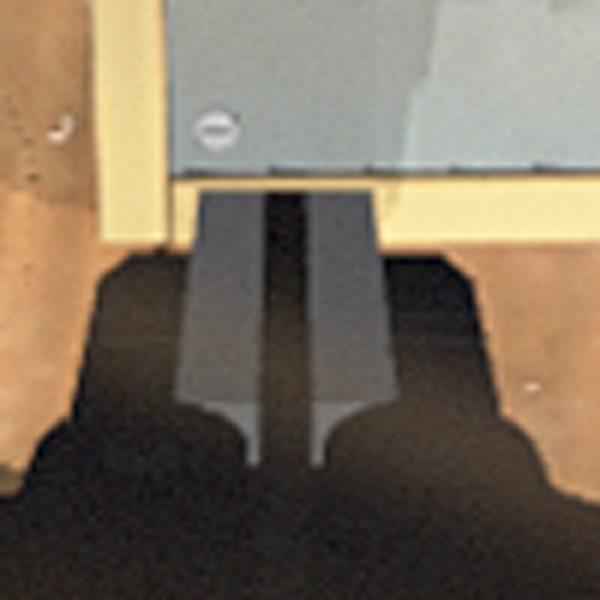

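View pics/s1d.png

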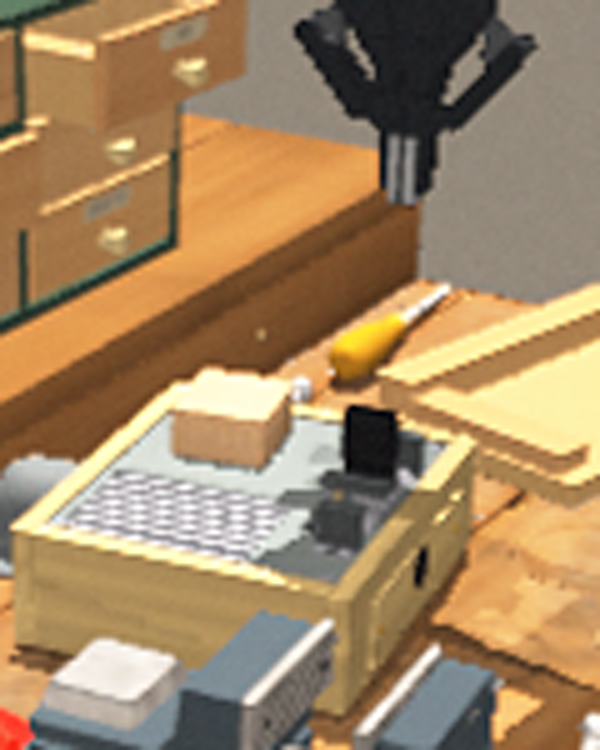

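>>> {"fn": "move_arm", "kwargs": {"jaw": [0, 0, 0, 0, 0], "dp": [[-4, 7.5, -24], [0, 0, -24], [0, 0, -24], [0, 0, -24], [0, 0, -24]], "turn": [0, 0, 0, 0, 0]}}

```text
time_s: 1.92
tcp_pos: [0.4895, 0.0849, 0.1103]
eef_rot: [0.463, 0.534, -0.463, 0.534]
contact_force: [-0.6, 0.4, 0.6]
finger_gap: -0.0002
```

```bash
sed -i 's/^CEN=.*/CEN=np.array([0.5556,0.1247])+np.array([-.0028,.0016]); A=np.radians(8.08)/' h.py; python3 - <<'E'
from h import *
for n in ["side","wrist"]:
    im=viewer.get_image(n); cv2.imwrite(f"pics/{n}2.png",im[:,:,::-1])
crop("pics/side2.png","pics/side2c.png",280,120,400,240,5)
crop("pics/wrist2.png","pics/wrist2c.png",200,100,440,300,3)
st()
E
```

```text
t 2.0167 tcp [487.8  84.8 108.5] box [-70.2 -31.9] yaw_y 8.16 xaxis [-0.007  0.001 -1.   ] F [-0.2 -0.4 -0.1] Fbox [-0.2 -0.4] gap 0.00013617027074446544 q6 -0.21
```

View pics/side2c.png

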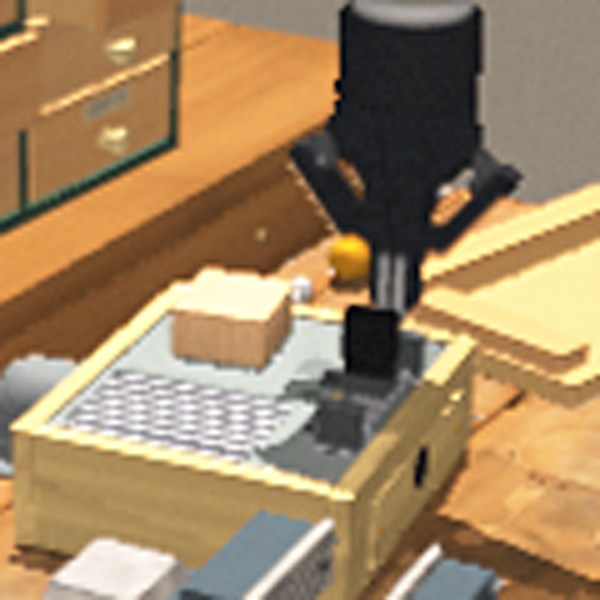

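View pics/wrist2c.png

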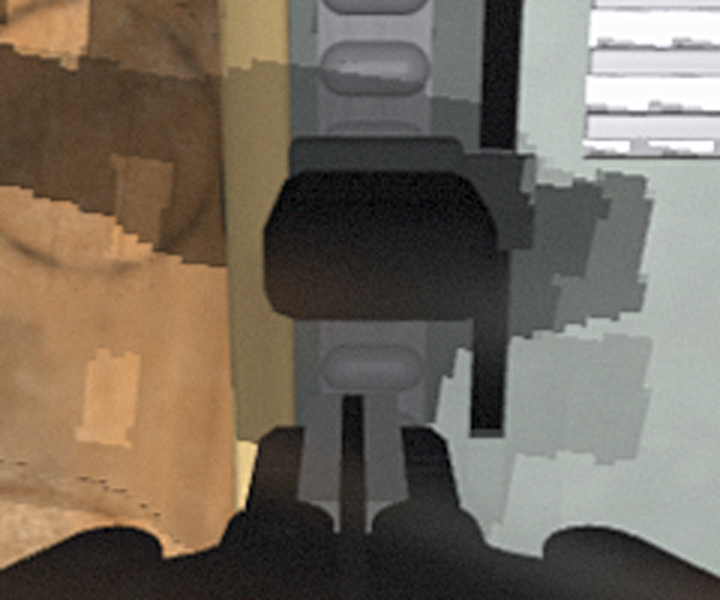

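>>> {"fn": "move_arm", "kwargs": {"jaw": [0, 0, 0, 0, 0], "dp": [[0, 3, 0], [0, 3, 0], [0, 3, 0], [0, 3, 0], [0, 0, 0]], "turn": [0, 0, 0, 0, 0]}}

```text
time_s: 2.43
tcp_pos: [0.4905, 0.0965, 0.1121]
eef_rot: [0.464, 0.534, -0.463, 0.534]
contact_force: [0.3, 0.2, 1.1]
finger_gap: -0.0001
```

```bash
python3 - <<'E'
from h import *
st()
E
```

```text
t 2.4333 tcp [490.5  96.5 112.1] box [-65.8 -20.8] yaw_y 8.11 xaxis [ 0.001  0.    -1.   ] F [0.3 0.2 1.1] Fbox [0.3 0.2] gap -6.84927905033293e-05 q6 -0.18
```

>>> {"fn": "move_arm", "kwargs": {"jaw": [0, 0, 0, 0, 0], "dp": [[-0.3, 2, 0], [-0.3, 2, 0], [-0.3, 2, 0], [-0.3, 2, 0], [-0.3, 2, 0]], "turn": [0, 0, 0, 0, 0]}}

```text
time_s: 2.85
tcp_pos: [0.489, 0.1051, 0.1114]
eef_rot: [0.463, 0.533, -0.464, 0.534]
contact_force: [-0.9, -6.1, 1.1]
finger_gap: 0.0002
```

>>> {"fn": "move_arm", "kwargs": {"jaw": [0, 0, 0, 0, 0], "dp": [[-0.15, 1, 0], [-0.15, 1, 0], [-0.15, 1, 0], [-0.15, 1, 0], [-0.15, 1, 0]], "turn": [0, 0, 0, 0, 0]}}

```text
time_s: 3.27
tcp_pos: [0.488, 0.1111, 0.1112]
eef_rot: [0.464, 0.534, -0.464, 0.534]
contact_force: [1.1, 0.5, -0.1]
finger_gap: 0.0001
```

```bash
python3 - <<'E'
from h import *
st()
E
```

```text
t 3.2667 tcp [488.  111.1 111.2] box [-66.3  -5.9] yaw_y 8.06 xaxis [-0.  0. -1.] F [ 1.1  0.5 -0.1] Fbox [1.2 0.4] gap 0.00011721962761969331 q6 -0.15
```

>>> {"fn": "move_arm", "kwargs": {"jaw": [0, 0, 0, 0, 0], "dp": [[-0.2, 1.5, 0], [-0.2, 1.5, 0], [-0.2, 1.5, 0], [-0.2, 1.5, 0], [-0.2, 1.5, 0]], "turn": [0, 0, 0, 0, 0]}}

```text
time_s: 3.68
tcp_pos: [0.4871, 0.1176, 0.1113]
eef_rot: [0.463, 0.534, -0.464, 0.534]
contact_force: [-0.0, -7.0, 1.1]
finger_gap: 0.0003
```

>>> {"fn": "move_arm", "kwargs": {"jaw": [0, 0, 0, 0, 0], "dp": [[-0.15, 1, 0], [-0.15, 1, 0], [-0.15, 1, 0], [-0.15, 1, 0], [-0.15, 1, 0]], "turn": [0, 0, 0, 0, 0]}}

```text
time_s: 4.1
tcp_pos: [0.4862, 0.1235, 0.1112]
eef_rot: [0.464, 0.534, -0.464, 0.534]
contact_force: [-0.5, -0.6, -0.5]
finger_gap: -0.0002
```

```bash
python3 - <<'E'
from h import *
st()
E
```

```text
t 4.1 tcp [486.2 123.5 111.2] box [-66.3   6.6] yaw_y 8.06 xaxis [-0.  0. -1.] F [-0.5 -0.6 -0.5] Fbox [-0.6 -0.6] gap -0.000151871078103276 q6 -0.13
```

>>> {"fn": "move_arm", "kwargs": {"jaw": [0, 0, 0, 0, 0], "dp": [[-0.15, 1, 0], [-0.15, 1, 0], [-0.15, 1, 0], [-0.15, 1, 0], [-0.15, 1, 0]], "turn": [0, 0, 0, 0, 0]}}

```text
time_s: 4.52
tcp_pos: [0.4855, 0.1285, 0.1113]
eef_rot: [0.464, 0.534, -0.464, 0.534]
contact_force: [-0.7, 1.0, -0.2]
finger_gap: 0.0001
```

```bash
python3 - <<'E'
from h import *
im=viewer.get_image("wrist"); cv2.imwrite("pics/wrist3.png",im[:,:,::-1])
st()
E
```

```text
t 4.5667 tcp [485.5 128.6 111.3] box [-66.3  11.7] yaw_y 8.07 xaxis [-0.  0. -1.] F [-0.2  0.6 -0.8] Fbox [-0.2  0.6] gap 0.00013830914652659848 q6 -0.12
```

View pics/wrist3.png

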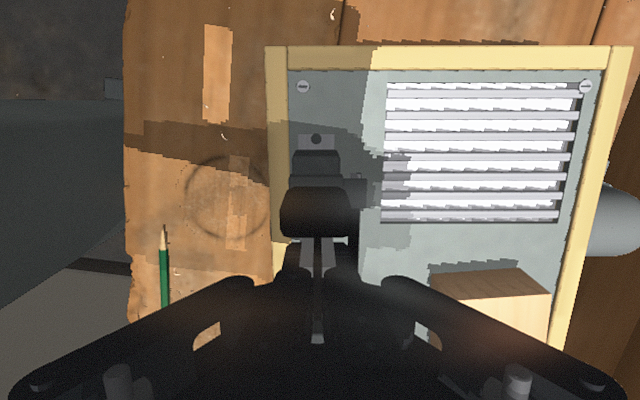

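>>> {"fn": "move_arm", "kwargs": {"jaw": [0, 0, 0, 0, 0], "dp": [[-0.15, 1, 0], [-0.15, 1, 0], [-0.1, 0.6, 0], [0, 0, 0], [0, 0, 0]], "turn": [0, 0, 0, 0, 0]}}

```text
time_s: 4.98
tcp_pos: [0.4853, 0.13, 0.1113]
eef_rot: [0.463, 0.534, -0.464, 0.534]
contact_force: [0.5, -6.3, 0.3]
finger_gap: 0.0001
```

>>> {"fn": "move_arm", "kwargs": {"jaw": [0, 0, 0, 0, 0], "dp": [[-0.1, 0.5, 0], [0, 0.5, 0], [0, 0, 0], [0, 0, 0], [0, 0, 0]], "turn": [0, 0, 0, 0, 0]}}

```text
time_s: 5.4
tcp_pos: [0.4853, 0.1301, 0.1114]
eef_rot: [0.463, 0.533, -0.464, 0.535]
contact_force: [0.1, -11.2, 0.4]
finger_gap: 0.0002
```

```bash
python3 - <<'E'
from h import *
st()
E
```

```text
t 5.4 tcp [485.3 130.1 111.4] box [-66.3  13.3] yaw_y 8.08 xaxis [ 0.    -0.003 -1.   ] F [  0.1 -11.2   0.4] Fbox [ -1.5 -11.1] gap 0.00017570147574290314 q6 -0.11
```

>>> {"fn": "move_arm", "kwargs": {"jaw": [0, 0, 0, 0, 0], "dp": [[0.7, -5, 0], [0.7, -5, 0], [0.7, -5, 0], [0, 0, 30], [0, 0, 30]], "turn": [0, 0, 0, 0, 0]}}

```text
time_s: 5.82
tcp_pos: [0.4863, 0.1165, 0.171]
eef_rot: [0.463, 0.535, -0.465, 0.533]
contact_force: [0.8, -0.3, 0.5]
finger_gap: 0.0
```

>>> {"fn": "move_arm", "kwargs": {"jaw": [0, 0, 0, 0, 0], "dp": [[0, 0, 10], [0, 0, 0], [-3.5, 25, 0], [-3.5, 25, 0], [-3, 21, 0]], "turn": [0, 0, 0, 0, 0]}}

```text
time_s: 6.23
tcp_pos: [0.4763, 0.1888, 0.1798]
eef_rot: [0.463, 0.534, -0.464, 0.533]
contact_force: [0.6, -0.3, -0.0]
finger_gap: 0.0001
```

>>> {"fn": "move_arm", "kwargs": {"jaw": [0, 0, 0, 0, 0], "dp": [[0, 0, 0], [0, 0, 0], [0, 0, 0], [0, 0, 0], [0, 0, 0]], "turn": [0, 0, 0, 0, 0]}}

```text
time_s: 6.65
tcp_pos: [0.4773, 0.1871, 0.181]
eef_rot: [0.464, 0.534, -0.464, 0.534]
contact_force: [0.2, -0.2, 0.5]
finger_gap: 0.0002
```

```bash
python3 - <<'E'
from h import *
st()
for n in ["side","top"]:
    im=viewer.get_image(n); cv2.imwrite(f"pics/{n}4.png",im[:,:,::-1])
crop("pics/side4.png","pics/side4c.png",280,100,400,240,5)
E
```

```text
t 6.65 tcp [477.3 187.1 181. ] box [-66.2  70.8] yaw_y 8.0 xaxis [-0. -0. -1.] F [ 0.2 -0.2  0.5] Fbox [ 0.2 -0.3] gap 0.00021315003806472328 q6 0.01
```

View pics/side4c.png

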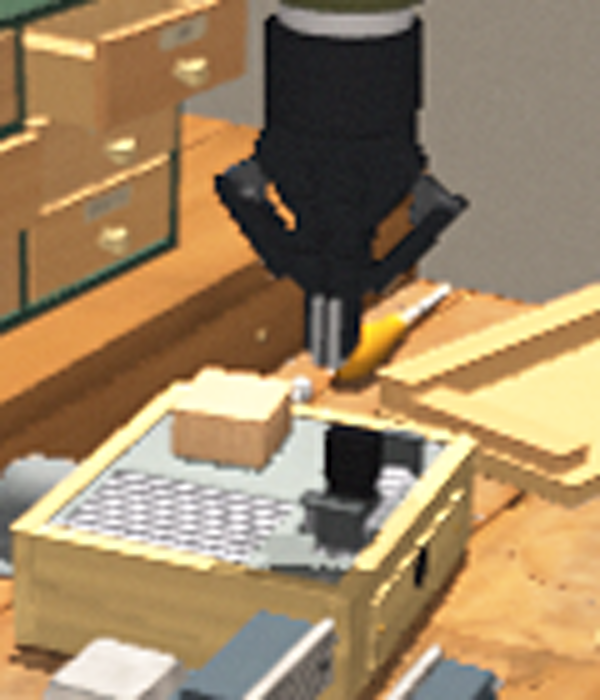

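>>> {"fn": "move_arm", "kwargs": {"jaw": [0, 0, 0, 0, 0], "dp": [[0, 0, -18], [0, 0, -18], [0, 0, -18], [0, 0, -15], [0, 0, 0]], "turn": [0, 0, 0, 0, 0]}}

```text
time_s: 7.17
tcp_pos: [0.4758, 0.1873, 0.1098]
eef_rot: [0.462, 0.535, -0.465, 0.533]
contact_force: [-0.4, 0.2, -1.1]
finger_gap: -0.0002
```

>>> {"fn": "move_arm", "kwargs": {"jaw": [0, 0, 0, 0, 0], "dp": [[0.3, -2, 0], [0.3, -2, 0], [0.3, -2, 0], [0.3, -2, 0], [0.3, -2, 0]], "turn": [0, 0, 0, 0, 0]}}

```text
time_s: 7.58
tcp_pos: [0.479, 0.1776, 0.1129]
eef_rot: [0.464, 0.534, -0.463, 0.534]
contact_force: [0.0, 0.4, 0.0]
finger_gap: 0.0001
```

>>> {"fn": "move_arm", "kwargs": {"jaw": [0, 0, 0, 0, 0], "dp": [[0.15, -1, 0], [0.15, -1, 0], [0.15, -1, 0], [0.15, -1, 0], [0.15, -1, 0]], "turn": [0, 0, 0, 0, 0]}}

```text
time_s: 8.0
tcp_pos: [0.4794, 0.1728, 0.1123]
eef_rot: [0.464, 0.534, -0.464, 0.534]
contact_force: [0.3, -0.6, -0.7]
finger_gap: -0.0002
```

```bash
python3 - <<'E'
from h import *
st()
im=viewer.get_image("wrist"); cv2.imwrite("pics/wrist5.png",im[:,:,::-1])
E
```

```text
t 8.0 tcp [479.4 172.8 112.3] box [-66.1  56.4] yaw_y 8.07 xaxis [-0.  0. -1.] F [ 0.3 -0.6 -0.7] Fbox [ 0.2 -0.6] gap -0.00016093908499059477 q6 -0.03
```

View pics/wrist5.png

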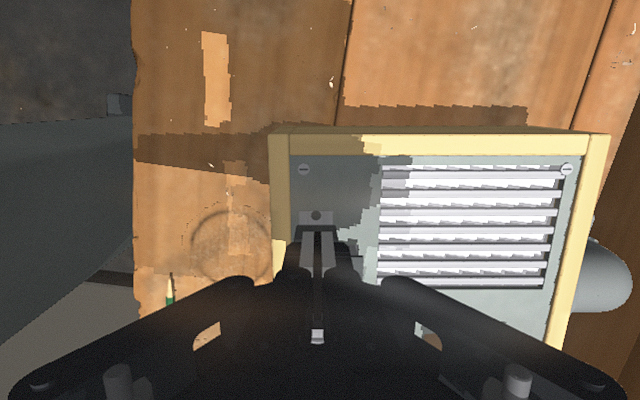

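Fingertips are on the closed side, above the stop block. Now I feel for contact in 1 mm steps.

>>> {"fn": "move_arm", "kwargs": {"jaw": [0, 0, 0, 0, 0], "dp": [[0.15, -1, 0], [0.15, -1, 0], [0.15, -1, 0], [0, 0, 0], [0, 0, 0]], "turn": [0, 0, 0, 0, 0]}}

```text
time_s: 8.47
tcp_pos: [0.4799, 0.1699, 0.1123]
eef_rot: [0.464, 0.534, -0.464, 0.534]
contact_force: [0.3, -0.1, -0.2]
finger_gap: -0.0004
```

>>> {"fn": "move_arm", "kwargs": {"jaw": [0, 0, 0, 0, 0], "dp": [[0.15, -1, 0], [0.15, -1, 0], [0, 0, 0], [0, 0, 0], [0, 0, 0]], "turn": [0, 0, 0, 0, 0]}}

```text
time_s: 8.88
tcp_pos: [0.4802, 0.1679, 0.1123]
eef_rot: [0.464, 0.534, -0.464, 0.534]
contact_force: [-0.7, -0.7, -0.2]
finger_gap: -0.0001
```

```bash
python3 - <<'E'
from h import *
st()
E
```

```text
t 8.8833 tcp [480.2 167.9 112.3] box [-66.1  51.4] yaw_y 8.06 xaxis [ 0.  0. -1.] F [-0.7 -0.7 -0.2] Fbox [-0.8 -0.6] gap -0.0001393133979314052 q6 -0.04
```

>>> {"fn": "move_arm", "kwargs": {"jaw": [0, 0, 0, 0, 0], "dp": [[0.1, -0.5, 0], [0.1, -0.5, 0], [0, 0, 0], [0, 0, 0], [0, 0, 0]], "turn": [0, 0, 0, 0, 0]}}

```text
time_s: 9.3
tcp_pos: [0.4803, 0.1672, 0.1123]
eef_rot: [0.464, 0.534, -0.463, 0.534]
contact_force: [-1.4, 5.0, 0.4]
finger_gap: -0.0001
```

>>> {"fn": "move_arm", "kwargs": {"jaw": [0, 0, 0, 0, 0], "dp": [[0.1, -0.5, 0], [0.1, -0.5, 0], [0, 0, 0], [0, 0, 0], [0, 0, 0]], "turn": [0, 0, 0, 0, 0]}}

```text
time_s: 9.72
tcp_pos: [0.4804, 0.1661, 0.1123]
eef_rot: [0.464, 0.534, -0.464, 0.534]
contact_force: [-1.8, 4.9, 1.4]
finger_gap: 0.0003
```

```bash
python3 - <<'E'
from h import *
st()
E
```

```text
t 9.7167 tcp [480.4 166.1 112.3] box [-66.1  49.6] yaw_y 8.07 xaxis [-0.  0. -1.] F [-1.8  4.9  1.4] Fbox [-1.1  5.1] gap 0.0003289473725641448 q6 -0.04
```

>>> {"fn": "move_arm", "kwargs": {"jaw": [0, 0, 0, 0, 0], "dp": [[0.15, -1, 0], [0.15, -1, 0], [0.15, -1, 0], [0.15, -1, 0], [0.15, -1, 0]], "turn": [0, 0, 0, 0, 0]}}

```text
time_s: 10.13
tcp_pos: [0.4813, 0.1605, 0.1122]
eef_rot: [0.463, 0.534, -0.464, 0.534]
contact_force: [-0.3, 1.3, 0.2]
finger_gap: 0.0001
```

>>> {"fn": "move_arm", "kwargs": {"jaw": [0, 0, 0, 0, 0], "dp": [[0.1, -0.7, 0], [0.1, -0.7, 0], [0.1, -0.7, 0], [0, 0, 0], [0, 0, 0]], "turn": [0, 0, 0, 0, 0]}}

```text
time_s: 10.55
tcp_pos: [0.4817, 0.1586, 0.1123]
eef_rot: [0.464, 0.534, -0.464, 0.534]
contact_force: [-0.3, -0.4, 0.5]
finger_gap: -0.0004
```

```bash
python3 - <<'E'
from h import *
st()
im=viewer.get_image("side"); cv2.imwrite("pics/side6.png",im[:,:,::-1])
crop("pics/side6.png","pics/side6c.png",320,150,400,240,8)
E
```

```text
t 10.55 tcp [481.7 158.6 112.3] box [-65.9  42. ] yaw_y 8.06 xaxis [ 0. -0. -1.] F [-0.3 -0.4  0.5] Fbox [-0.3 -0.3] gap -0.0003719430714994393 q6 -0.05
```

View pics/side6c.png

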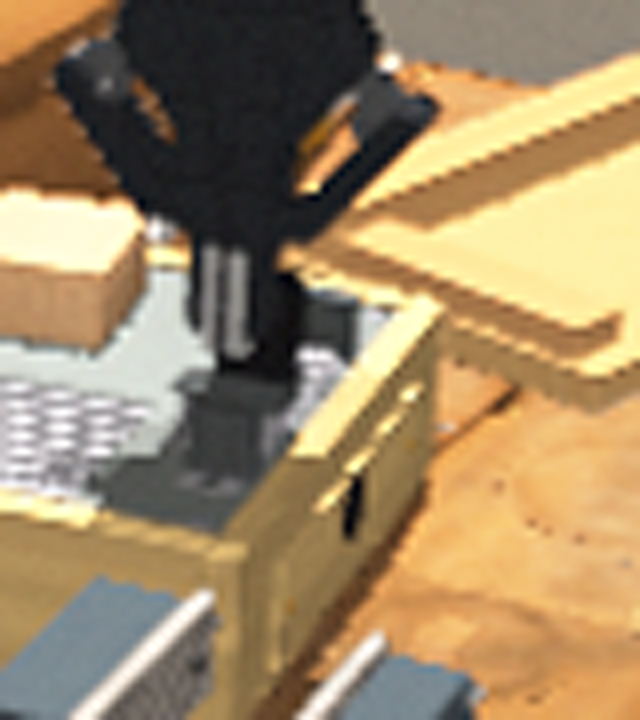

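>>> {"fn": "move_arm", "kwargs": {"jaw": [0, 0, 0, 0, 0], "dp": [[0.15, -1, 0], [0.15, -1, 0], [0.15, -1, 0], [0, 0, 0], [0, 0, 0]], "turn": [0, 0, 0, 0, 0]}}

```text
time_s: 11.02
tcp_pos: [0.4821, 0.1557, 0.1123]
eef_rot: [0.464, 0.534, -0.464, 0.534]
contact_force: [0.9, 0.2, -0.5]
finger_gap: -0.0003
```

>>> {"fn": "move_arm", "kwargs": {"jaw": [0, 0, 0, 0, 0], "dp": [[0.15, -1, 0], [0.15, -1, 0], [0.1, -0.5, 0], [0, 0, 0], [0, 0, 0]], "turn": [0, 0, 0, 0, 0]}}

```text
time_s: 11.43
tcp_pos: [0.4824, 0.1535, 0.1123]
eef_rot: [0.464, 0.534, -0.464, 0.534]
contact_force: [-1.3, 3.8, 0.5]
finger_gap: 0.0003
```

```bash
python3 - <<'E'
from h import *
st()
E
```

```text
t 11.4333 tcp [482.4 153.5 112.3] box [-65.9  36.9] yaw_y 8.06 xaxis [-0.  0. -1.] F [-1.3  3.8  0.5] Fbox [-0.7  4. ] gap 0.0003285837816117946 q6 -0.06
```

>>> {"fn": "move_arm", "kwargs": {"jaw": [0, 0, 0, 0, 0], "dp": [[0.15, -1, 0], [0.15, -1, 0], [0.15, -1, 0], [0.15, -1, 0], [0.15, -1, 0]], "turn": [0, 0, 0, 0, 0]}}

```text
time_s: 11.85
tcp_pos: [0.4831, 0.1483, 0.1123]
eef_rot: [0.464, 0.534, -0.464, 0.534]
contact_force: [-1.1, 2.5, 0.6]
finger_gap: -0.0002
```

>>> {"fn": "move_arm", "kwargs": {"jaw": [0, 0, 0, 0, 0], "dp": [[0.1, -1, 0], [0.15, -1, 0], [0.1, -1, 0], [0, 0, 0], [0, 0, 0]], "turn": [0, 0, 0, 0, 0]}}

```text
time_s: 12.27
tcp_pos: [0.4837, 0.145, 0.1123]
eef_rot: [0.464, 0.534, -0.464, 0.534]
contact_force: [-0.7, 0.8, 0.4]
finger_gap: -0.0002
```

```bash
python3 - <<'E'
from h import *
st()
E
```

```text
t 12.2667 tcp [483.7 145.  112.3] box [-65.8  28.2] yaw_y 8.05 xaxis [ 0. -0. -1.] F [-0.7  0.8  0.4] Fbox [-0.6  0.9] gap -0.00017286943467883728 q6 -0.08
```

>>> {"fn": "move_arm", "kwargs": {"jaw": [0, 0, 0, 0, 0], "dp": [[0.1, -0.5, 0], [0.1, -0.5, 0], [0, 0, 0], [0, 0, 0], [0, 0, 0]], "turn": [0, 0, 0, 0, 0]}}

```text
time_s: 12.68
tcp_pos: [0.4837, 0.1443, 0.1123]
eef_rot: [0.464, 0.534, -0.464, 0.534]
contact_force: [-0.2, 0.3, -0.1]
finger_gap: 0.0002
```

>>> {"fn": "move_arm", "kwargs": {"jaw": [0, 0, 0, 0, 0], "dp": [[0.15, -1, 0], [0.15, -1, 0], [0.1, -0.5, 0], [0, 0, 0], [0, 0, 0]], "turn": [0, 0, 0, 0, 0]}}

```text
time_s: 13.1
tcp_pos: [0.4842, 0.1417, 0.1123]
eef_rot: [0.464, 0.534, -0.464, 0.534]
contact_force: [0.8, 0.4, 0.5]
finger_gap: -0.0001
```

>>> {"fn": "move_arm", "kwargs": {"jaw": [0, 0, 0, 0, 0], "dp": [[0.15, -1, 0], [0.1, -0.5, 0], [0, 0, 0], [0, 0, 0], [0, 0, 0]], "turn": [0, 0, 0, 0, 0]}}

```text
time_s: 13.52
tcp_pos: [0.4844, 0.1403, 0.1123]
eef_rot: [0.464, 0.534, -0.464, 0.534]
contact_force: [-0.6, 0.2, 0.2]
finger_gap: -0.0002
```

```bash
python3 - <<'E'
from h import *
st()
E
```

```text
t 13.5167 tcp [484.4 140.3 112.3] box [-65.8  23.5] yaw_y 8.06 xaxis [-0.  0. -1.] F [-0.6  0.2  0.2] Fbox [-0.6  0.3] gap -0.00019004334350528266 q6 -0.09
```

>>> {"fn": "move_arm", "kwargs": {"jaw": [0, 0, 0, 0, 0], "dp": [[0.1, -0.6, 0], [0, 0, 0], [0, 0, 0], [0, 0, 0], [0, 0, 0]], "turn": [0, 0, 0, 0, 0]}}

```text
time_s: 13.93
tcp_pos: [0.4845, 0.1398, 0.1123]
eef_rot: [0.464, 0.534, -0.464, 0.534]
contact_force: [-0.3, 2.2, 0.3]
finger_gap: -0.0001
```

```bash
python3 - <<'E'
from h import *
st()
im=viewer.get_image("side"); cv2.imwrite("pics/side7.png",im[:,:,::-1])
crop("pics/side7.png","pics/side7c.png",320,150,400,240,6)
E
```

```text
t 13.9333 tcp [484.5 139.8 112.3] box [-65.7  23. ] yaw_y 8.07 xaxis [-0.  0. -1.] F [-0.3  2.2  0.3] Fbox [-0.   2.2] gap -5.171559361375164e-05 q6 -0.09
```

View pics/side7c.png

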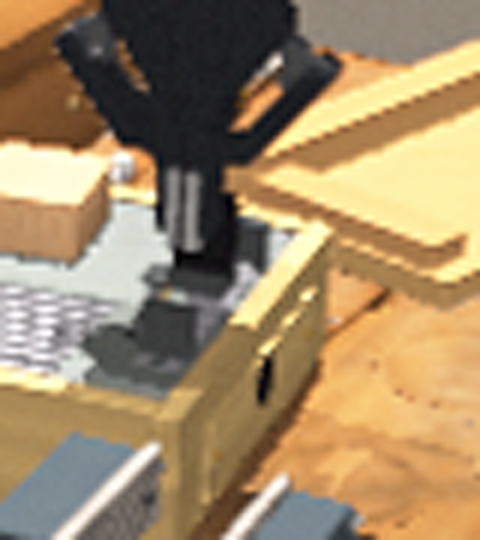

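>>> {"fn": "move_arm", "kwargs": {"jaw": [0, 0, 0, 0, 0], "dp": [[0.15, -1, 0], [0.15, -1, 0], [0.15, -1, 0], [0.1, -1, 0], [0.15, -1, 0]], "turn": [0, 0, 0, 0, 0]}}

```text
time_s: 14.4
tcp_pos: [0.4851, 0.1348, 0.1123]
eef_rot: [0.464, 0.534, -0.464, 0.534]
contact_force: [-0.6, 2.3, -0.2]
finger_gap: -0.0004
```

>>> {"fn": "move_arm", "kwargs": {"jaw": [0, 0, 0, 0, 0], "dp": [[0.15, -1, 0], [0.1, -0.7, 0], [0.1, -0.7, 0], [0, 0, 0], [0, 0, 0]], "turn": [0, 0, 0, 0, 0]}}

```text
time_s: 14.82
tcp_pos: [0.4856, 0.132, 0.1123]
eef_rot: [0.464, 0.534, -0.464, 0.534]
contact_force: [-0.2, 0.2, 0.5]
finger_gap: -0.0002
```

```bash
python3 - <<'E'
from h import *
st()
E
```

```text
t 14.8167 tcp [485.6 132.  112.3] box [-65.7  15.1] yaw_y 8.06 xaxis [ 0. -0. -1.] F [-0.2  0.2  0.5] Fbox [-0.1  0.2] gap -0.0002035751473702082 q6 -0.11
```

>>> {"fn": "move_arm", "kwargs": {"jaw": [0, 0, 0, 0, 0], "dp": [[0.1, -0.6, 0], [0.1, -0.6, 0], [0.1, -0.6, 0], [0, 0, 0], [0, 0, 0]], "turn": [0, 0, 0, 0, 0]}}

```text
time_s: 15.23
tcp_pos: [0.4859, 0.1304, 0.1123]
eef_rot: [0.464, 0.534, -0.464, 0.534]
contact_force: [0.3, 0.8, -0.0]
finger_gap: -0.0001
```

```bash
python3 - <<'E'
from h import *
st()
im=viewer.get_image("side"); cv2.imwrite("pics/side8.png",im[:,:,::-1])
crop("pics/side8.png","pics/side8c.png",320,150,400,240,6)
E
```

```text
t 15.2333 tcp [485.9 130.4 112.3] box [-65.7  13.5] yaw_y 8.06 xaxis [ 0. -0. -1.] F [ 0.3  0.8 -0. ] Fbox [0.5 0.8] gap -7.62340469993793e-05 q6 -0.11
```

View pics/side8c.png

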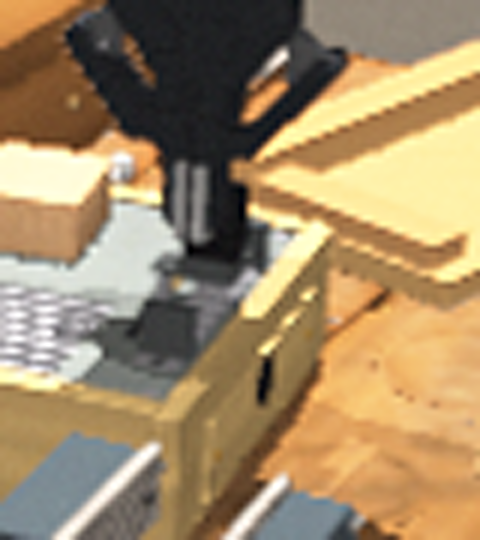

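>>> {"fn": "move_arm", "kwargs": {"jaw": [0, 0, 0, 0, 0], "dp": [[0.1, -1, 0], [0.15, -1, 0], [0.15, -1, 0], [0, 0, 0], [0, 0, 0]], "turn": [0, 0, 0, 0, 0]}}

```text
time_s: 15.7
tcp_pos: [0.4863, 0.1274, 0.1123]
eef_rot: [0.464, 0.534, -0.464, 0.534]
contact_force: [-1.2, 0.4, 0.5]
finger_gap: -0.0002
```

>>> {"fn": "move_arm", "kwargs": {"jaw": [0, 0, 0, 0, 0], "dp": [[0.1, -0.6, 0], [0.1, -0.6, 0], [0, 0, 0], [0, 0, 0], [0, 0, 0]], "turn": [0, 0, 0, 0, 0]}}

```text
time_s: 16.12
tcp_pos: [0.4864, 0.1263, 0.1123]
eef_rot: [0.464, 0.534, -0.464, 0.534]
contact_force: [1.1, -0.2, -0.4]
finger_gap: 0.0001
```

```bash
python3 - <<'E'
from h import *
st()
E
```

```text
t 16.1167 tcp [486.4 126.3 112.3] box [-65.7   9.3] yaw_y 8.06 xaxis [-0.  0. -1.] F [ 1.1 -0.2 -0.4] Fbox [ 1.1 -0.3] gap 0.0001349482097431686 q6 -0.12
```

>>> {"fn": "move_arm", "kwargs": {"jaw": [0, 0, 0, 0, 0], "dp": [[0.1, -0.6, 0], [0, 0, 0], [0, 0, 0], [0, 0, 0], [0, 0, 0]], "turn": [0, 0, 0, 0, 0]}}

```text
time_s: 16.53
tcp_pos: [0.4865, 0.1259, 0.1123]
eef_rot: [0.464, 0.534, -0.464, 0.534]
contact_force: [-0.5, 3.3, 0.1]
finger_gap: 0.0001
```

Contact is where the third click must be (about 42 mm from closed). Now I back away, rise and look.

>>> {"fn": "move_arm", "kwargs": {"jaw": [0, 0, 0, 0, 0], "dp": [[-0.3, 2, 0], [-0.8, 6, 0], [-0.8, 6, 0], [-0.8, 6, 0], [0, 0, 0]], "turn": [0, 0, 0, 0, 0]}}

```text
time_s: 16.95
tcp_pos: [0.4836, 0.1468, 0.1123]
eef_rot: [0.463, 0.534, -0.463, 0.534]
contact_force: [0.5, 0.3, -0.1]
finger_gap: 0.0001
```

>>> {"fn": "move_arm", "kwargs": {"jaw": [0, 0, 0, 0, 0], "dp": [[0, 0, 25], [0, 0, 25], [0, 0, 30], [0, 0, 30], [0, 0, 10]], "turn": [0, 0, 0, 0, 0]}}

```text
time_s: 17.37
tcp_pos: [0.485, 0.1459, 0.2365]
eef_rot: [0.465, 0.532, -0.462, 0.536]
contact_force: [0.7, 0.7, 0.5]
finger_gap: -0.0002
```

>>> {"fn": "move_arm", "kwargs": {"jaw": [0, 0, 0, 0, 0], "dp": [[-20, 30, 0], [-20, 30, 0], [-20, 30, 0], [-20, 30, 0], [-20, 30, 0]], "turn": [0, 0, 0, 0, 0]}}

```text
time_s: 17.78
tcp_pos: [0.3825, 0.2968, 0.232]
eef_rot: [0.464, 0.534, -0.464, 0.534]
contact_force: [0.4, -0.2, 0.4]
finger_gap: -0.0001
```

>>> {"fn": "move_arm", "kwargs": {"jaw": [0, 0, 0, 0, 0], "dp": [[-20, 30, 0], [-20, 30, 0], [-20, 30, 0], [0, 0, 0], [0, 0, 0]], "turn": [0, 0, 0, 0, 0]}}

```text
time_s: 18.2
tcp_pos: [0.3227, 0.3866, 0.2318]
eef_rot: [0.462, 0.535, -0.463, 0.535]
contact_force: [0.7, -0.7, -0.8]
finger_gap: -0.0001
```

```bash
python3 - <<'E'
from h import *
st()
for n in ["top","side"]:
    im=viewer.get_image(n); cv2.imwrite(f"pics/{n}9.png",im[:,:,::-1])
crop("pics/top9.png","pics/top9c.png",270,110,400,245,4)
p=viewer.camera_params("top")
a=cv2.imread("pics/top0.png");b=cv2.imread("pics/top9.png")
q0=None
for f in (a,b):
    m=(f.max(2)<40).astype(np.uint8); m[:208]=0;m[224:]=0;m[:,:325]=0;m[:,355:]=0
    n,l,s,c=cv2.connectedComponentsWithStats(m); i=1+np.argmax(s[1:,4]); print(s[i],w2b(onz(p,*c[i],.125)).round(4))
E
```

```text
t 18.2 tcp [322.7 386.6 231.8] box [-191.2  290.1] yaw_y 8.25 xaxis [-0.    -0.001 -1.   ] F [ 0.7 -0.7 -0.8] Fbox [ 0.6 -0.8] gap -5.400110738916367e-05 q6 0.5
[337 220   5   1   5] [-0.0801  0.0075]
[342 214   3   7  10] [-0.0748 -0.0014]
```

View pics/top9c.png

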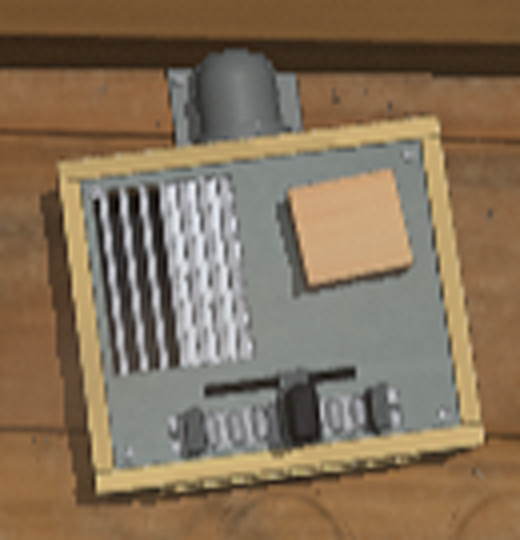

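View pics/top9.png

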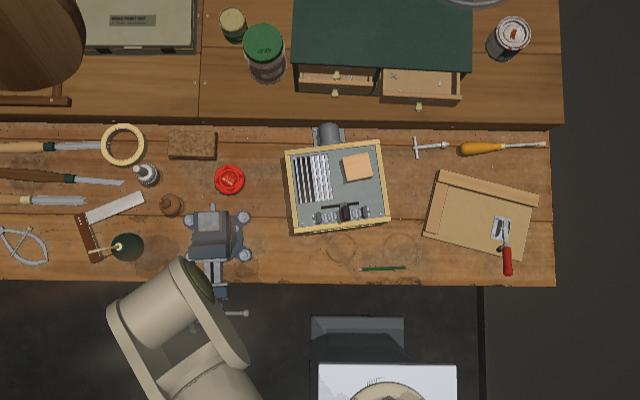

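```bash
python3 -c "
from station import ctrl
print(ctrl.finish_job())"
```

```text
the job is handed in; nothing more can be done
None
```

I pushed the lever fully closed against its stop, then opened it three clicks. It now sits in the third click from closed, and the job is handed in at about 18 s. The fingers stayed shut and pushed only on the paddle's side faces.

**Closing:** the lever started in click 2. At the stop the force rose to about 11 N with no further movement, and I held it there for over 0.2 s. The side picture afterwards showed the paddle right beside the stop block.

**Opening:** I moved to the other side of the paddle and pushed it over one ridge at a time. After each ridge I felt for contact again, which came about 14, 28 and 42 mm from closed. The highest force I read while opening was about 5 N.

**Final check:** after backing away, the last top picture shows the paddle one notch (about 26 px in the enlarged view) further open than at the start. That matches the third click. The blank, sanding block, tin and chuck key look unmoved, and the arm is clear of everything.

**Disagreements:**
- The wrist camera placed the box about 5 mm from where the top camera did. I split the difference and relied on touch along the push direction.
- An automatic colour mask I tried for the final paddle position caught only a few pixels, so I ignored it. The final reading comes from the picture and the contact positions.

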